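# Load the tape from the bottom of the spindle into the dispenser

### The arm

A 6-joint arm with a two-finger parallel gripper is mounted at the origin on the work surface; the furniture and walls round the work are solid. World frame = base frame: x ahead of the robot, y to its left, z up, the work surface at z = 0. Lengths are in m, angles in rad, forces in N, time in s.
With the tool pointing down it reaches from about 0.275 to 0.825 m from the base axis. Payload 5.2 kg.
Tool frame: the origin (TCP) lies where the fingers leave the gripper's body, on its centre line; the fingertips stand 84 mm ahead of it and the grasp point (between the pads) lies 65 mm ahead of it (grip_point_offset is the distance from the TCP to the grasp point, in m); z points along the fingers, y is the line along which they close (so a half turn about z gives the same grasp; the last joint's range is limited). The gripper opens to 93 mm and grips with 3 to 60 N. Pads are 15 mm wide; open, the fingers measure 128 mm over their backs; the gripper's body (75 mm by 188 mm) begins 65 mm behind the grasp point.
Start: joints at [1.119, 0.259, 1.535, -0, 1.348, -0.203], TCP at [0.135, 0.533, 0.303] pointing down, gripper open.
Joint ranges: [-3.14, 3.14], [-0.91, 2.08], [0.19, 2.58], [-1.22, 4.36], [0.22, 2.71], [-3.12, 3.12]. Speed limits (rad/s): [2.57, 2.57, 3.14, 3.14, 3.14, 3.14].

### API

Orientations are given as a unit quaternion [w, x, y, z].
In Python, from bench import state, snapshot, calibration, hand_in, outline_of, landmark_of, grip_point_offset gives the robot as it stands.
- The arm moves only by the tool arm_command, never from a script. Its argument "moves" is a list of rows, each a list of 2 entries, a list of its own where there are three numbers: the shift along the tool's x, y, z in mm, then the turn, a rotation vector about the tool's x, y, z in degrees. A call has exactly 8 rows; each row is the pose to reach, as a shift and turn from the pose commanded when the call began, along the tool's axes at that moment; what a row does not reach only later rows make up. A row lasts 1/12 s, in which the tool goes at most 41.7 mm and 7.16 degrees, less where a joint would pass 70% of its speed; a pose out of reach is approached as far as the arm can. A call with a gripper value outside its range is refused whole. "jaw" is the gripper's target within -1 to 1 (fully open at 1, half-way at 0, shut at -1), set as the call begins (left out, the last holds). The fingers move at their own pace and stop on an object; the grip force is fixed at half the most. Time passes only in rows, so rows that repeat a pose let the fingers close, or fill a call up. It gives the time, the measured TCP pose, the force, the opening and the grip force at its end, in the units of the state.
- state(): the state, without advancing time (a new reading comes with each control period).
- snapshot(name): name is "scene" or "top" or "wrist"; returns the picture (400x640x3 uint8, red, green, blue); there is no depth.
- calibration(name): a dict with "vfov" (degrees; the focal length in pixels is half the picture's height over the tangent of half this angle, whatever the lens; pixels are square), "cx", "cy" (the principal point, pixels), "R" (3x3) and "t" (3): a world point X has camera coordinates R X + t. Camera axes: x right, y down, z forward; pixel columns grow to the right and rows downward; lengths in m; the calibration is good to about 2 mm. A picture is of the moment at which its call begins: read the wrist's pose just before it. calibration takes no time and is no camera call; for the wrist camera it gives the pose at the moment of the call.
- hand_in(): hands the job in; it is judged then, once.
Trained networks look in the newest picture that a camera, given by its name, has taken for a name from the list of things; names that differ only in an ending like _2 or _b are one class to them, and where a whole thing is asked for, a point or a joint stands for the part that bears it (a point fixed in the world has none). Each returns a list of dicts, best first, with "confidence" (0 to 1); they miss things now and then, are a little off and sometimes report something else, mostly with a low value. They report only what shows in the picture. A call takes as long as a camera call.
- outline_of(camera, name): "pixels" (400x640 bool, what is visible of it).
- landmark_of(camera, name): "xyz" ([x, y, z] in m, in the coordinates of the camera as it stood for that picture, good to about 4 mm: a listed point, or the origin of a listed thing).
The state is a dict: "t": time; "joint_pos": joint angles; "dq": joint speeds; "joint_efforts": joint torques, N m; "tool_pos": TCP position; "tool_rot": TCP orientation; "ft_force": force on the tool from outside, world axes, zero at the start; "moment": the same for the moment, N m; "width": finger opening in m; "grip_force": force on a finger pad.
Only numpy, scipy, OpenCV 4.12 (cv2) and the standard library are available. Lean on these libraries where they do the work, as an engineer would, in place of code of your own. Each camera call takes 0.05 s, during which the arm holds its last target. There are 200 camera calls.

### The job

The wide cream masking tape at the bottom of the tape spindle is needed in the flat dispenser. First take the blue roll and then the yellow roll off the spindle and pile them flat on the green cutting mat; then lay the cream roll flat over the dispenser's hub, fully down on its bed. At the end put the yellow roll back on the spindle, down on its foot, and the blue roll on top of it, and leave the spray can and the small brown bottle behind undisturbed.

Things in the scene. Friction and masses are not known exactly. Their poses are not given: they have to be found in the camera images.
- blue_roll: Roll of blue masking tape, outer diameter 94 mm, core (open hole) 76 mm, so the wall is 9 mm; 18 mm thick, about 70 g. Origin: centre of its underside; z up along its axis. At the start it is the top roll on the spindle. Grasp it from above across its wall (one finger in the core, one outside).
- yellow_roll: Roll of yellow masking tape, outer diameter 100 mm, core 76 mm, wall 12 mm; 15 mm thick, about 70 g. Origin: centre of its underside; z along its axis. At the start it lies between the blue and the cream roll.
- cream_roll: Wide roll of cream masking tape, outer diameter 112 mm, core 76 mm, wall 18 mm; 30 mm thick, about 160 g. Origin: centre of its underside; z along its axis. At the start it lies at the bottom of the spindle. The rolls hang loosely about the post, each up to 12 mm off its axis.
- spindle: Tape spindle, fixed to the bench: a round dark steel foot of 124 mm diameter, 8 mm high, with one upright bright steel post in the middle, 12 mm in diameter, its round end 68 mm above the bench. Origin: on the post's axis at the bench; rolls rest on the foot, 8 mm above the origin. Behind the work, brown boards 0.33 m high lean on the wall, their feet at x = 0.51 to 0.56 m.
- dispenser: Flat tape dispenser, fixed: a round grey bed, 124 mm in diameter, 6 mm high, in its middle a low black hub of 56 mm diameter with bevelled edge, top 12 mm above the bed. A neck to its own -x carries a 42 mm high pin (80 mm from the hub axis) and a 37 mm high serrated cutter (to 113 mm). Origin: hub axis at bench height; a loaded roll lies on the bed, 6 mm above the origin, hub in its core.
- mat: Square green cutting mat with a pale grid, 150 x 150 mm, 3 mm thick, fixed to the bench. Origin: centre of its underside; x and y along its edges. There is room for one pile of rolls in its middle. To the left of the work stands a cardboard tray with 0.1 m walls (from y = 0.31 m), to the right a yellow stand (from y = -0.32 m).
- aerosol: Spray can with a dark cap, 66 mm in diameter, 210 mm high, standing; not to be disturbed. Origin: centre of its underside.
- hardener_bottle: Small brown dropper bottle with a black top, 33 mm in diameter, 102 mm high, standing beside the spray can; not to be disturbed. Origin: centre of its underside.

How it is judged:
On the way, in this order (a step that is already met when the one before it is completed fails the run):
1. the blue roll lies flat on the mat, released (x of blue_roll in the frame of mat between -0.035 and 0.035 m and y of blue_roll in the frame of mat between -0.035 and 0.035 m and z of blue_roll in the frame of mat between 0 and 0.035 m and contact force between blue_roll and the fingers below 0.05 N and linear speed of blue_roll below 0.02 m/s and angle between blue_roll's own z axis and vertical below 0.06 rad), for 0.2 s.
2. the blue and the yellow roll both lie flat on the mat, released (all of step 1 and x of yellow_roll in the frame of mat between -0.035 and 0.035 m and y of yellow_roll in the frame of mat between -0.035 and 0.035 m and z of yellow_roll in the frame of mat between 0 and 0.035 m and contact force between yellow_roll and the fingers below 0.05 N and linear speed of yellow_roll below 0.02 m/s and angle between yellow_roll's own z axis and vertical below 0.06 rad), for 0.2 s.
3. the cream roll lies flat on the dispenser's bed with the hub in its core, released, the other two still on the mat (all of step 2 and horizontal distance between cream_roll and dispenser below 0.014 m and z of cream_roll in the frame of dispenser between 0.003 and 0.009 m and contact force between cream_roll and the fingers below 0.05 N and linear speed of cream_roll below 0.02 m/s and angle between cream_roll's own z axis and vertical below 0.06 rad), for 0.2 s.
At the end, for the whole second after the job is handed in: Cream roll flat on the dispenser bed with the hub in its core (within 14 mm of its axis, 3 mm of height); yellow roll flat on the spindle's foot and blue roll flat on the yellow one, the post through both (within 33 mm of its axis, 3 mm of height); all released and at rest (horizontal distance between cream_roll and dispenser below 0.014 m and z of cream_roll in the frame of dispenser between 0.003 and 0.009 m and contact force between each of cream_roll, yellow_roll, blue_roll and the fingers below 0.05 N and linear speed of each of cream_roll, yellow_roll, blue_roll below 0.02 m/s and angle between each of cream_roll, yellow_roll, blue_roll's own z axis and vertical below 0.06 rad and horizontal distance between each of yellow_roll, blue_roll and spindle below 0.033 m and z of yellow_roll in the frame of spindle between 0.005 and 0.011 m and z of blue_roll in the frame of spindle between 0.02 and 0.026 m); the robot touches nothing.
It fails at once if the spray can is pushed more than 25 mm or knocked over (distance of aerosol from where it was at the start of the episode above 0.025 m or angle between aerosol's own z axis and vertical above 0.5 rad).
It fails at once if the small brown bottle is pushed more than 25 mm or knocked over (distance of hardener_bottle from where it was at the start of the episode above 0.025 m or angle between hardener_bottle's own z axis and vertical above 0.5 rad).
It also fails if it takes over 112 s, if anything falls off the work surface, if the arm or the gripper's body presses on something with over 40 N, if the wrist force passes 120 N, or if a joint passes its speed limit or range.

## Working session

There is one attempt and no reset: what is moved stays moved. The work goes in short steps, Python scripts to look and compute and a tool call to move; the robot and the scene stay as the last step left them, time stands still between calls to the robot, and variables do not carry over. Pictures are saved under pics/ and viewed, at most 14 in all, crops included, and the job is handed in when it is done.

Besides the shell and the picture viewer there is one more tool, called as name(argument=value, ...) on one line, values as JSON. arm_command: Moves the arm, as the interface text tells. Its arguments: {"type":"object","properties":{"moves":{"type":"array","items":{"type":"array"}},"jaw":{"type":"number"}},"required":["moves"]}

```bash
mkdir -p pics; cat > h.py <<'E'
import numpy as np, cv2
from bench import *
from scipy.spatial.transform import Rotation as Ro
def world(cam,name):
    c=calibration(cam); R=np.array(c["R"]);t=np.array(c["t"])
    return [(np.round(R.T@(np.array(d["xyz"])-t),4),round(d["confidence"],2)) for d in landmark_of(cam,name)[:2]]
def tool():
    s=state(); q=s["tool_rot"]; return np.array(s["tool_pos"]),Ro.from_quat([q[1],q[2],q[3],q[0]]),s
E
python3 - <<'E'
from h import *
for cam in ("scene","top"):
    im=snapshot(cam); cv2.imwrite(f"pics/{cam}0.png",im[:,:,::-1])
    print(cam,{k:np.round(v,3).tolist() for k,v in calibration(cam).items()})
    for n in "blue_roll yellow_roll cream_roll spindle dispenser mat aerosol hardener_bottle".split(): print(n,world(cam,n))
p,R,s=tool(); print(p,R.as_matrix().round(3),s["t"],s["width"],grip_point_offset)
E
```

```text
scene {'vfov': 51.564, 'cx': 316.978, 'cy': 205.215, 'R': [[-0.976, 0.216, 0.005], [0.175, 0.807, -0.565], [-0.126, -0.55, -0.825]], 't': [0.472, 0.004, 0.94]}
blue_roll [(array([0.4272, 0.0057, 0.0553]), 0.79)]
yellow_roll []
cream_roll [(array([ 0.4259, -0.0065,  0.0081]), 0.96)]
spindle [(array([0.4243, 0.0078, 0.0024]), 0.69), (array([ 0.4266,  0.1734, -0.0028]), 0.36)]
dispenser []
mat [(array([ 0.4522, -0.1851, -0.0019]), 0.98)]
aerosol [(array([ 0.5792, -0.3019,  0.    ]), 0.66)]
hardener_bottle [(array([ 0.5683, -0.2287, -0.0016]), 0.62), (array([0.4283, 0.004 , 0.0581]), 0.44)]
top {'vfov': 46.683, 'cx': 316.961, 'cy': 200.588, 'R': [[-0.026, -0.999, 0.027], [-0.99, 0.022, -0.136], [0.136, -0.03, -0.99]], 't': [-0.049, 0.498, 0.87]}
blue_roll []
yellow_roll [(array([ 0.4163,  0.1738, -0.0008]), 0.18)]
cream_roll []
spindle [(array([ 0.426 ,  0.0032, -0.0031]), 0.67), (array([ 0.4515, -0.1798,  0.0051]), 0.67)]
dispenser [(array([ 0.417 ,  0.178 , -0.0021]), 0.66)]
mat [(array([ 0.4508, -0.1821,  0.0017]), 0.98), (array([ 0.5842, -0.2946, -0.    ]), 0.29)]
aerosol [(array([ 0.586 , -0.2939, -0.0031]), 0.8)]
hardener_bottle [(array([ 0.5643, -0.2287,  0.0013]), 0.84)]
[0.13541984 0.53308545 0.30277134] [[-0.969  0.246  0.   ]
 [ 0.246  0.969  0.   ]
 [-0.     0.    -1.   ]] 0.9 0.09270405674264147 0.0653
```

View pics/top0.png

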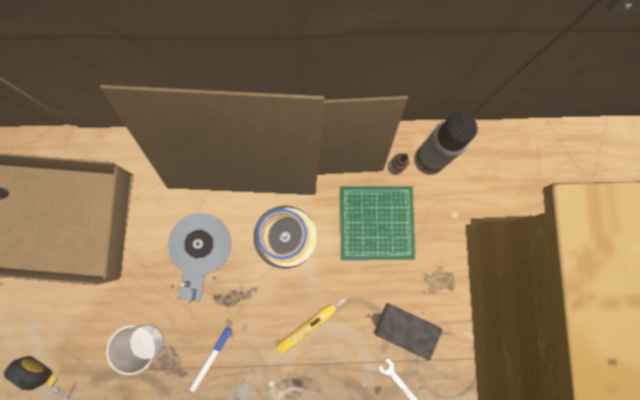

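View pics/scene0.png

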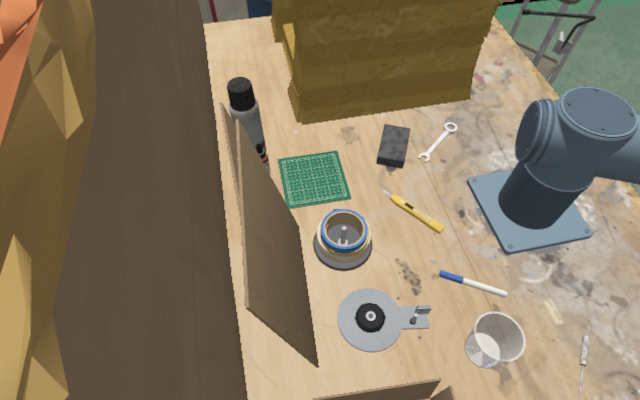

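The top view shows the spindle with its rolls at (285,235), the dispenser at (199,243) with its neck towards the robot, and the mat at (376,222). The bottle is at (399,163) and the can at (450,145). The scene view agrees: blue, yellow and cream are stacked at (343,232). I'll take blue and yellow by their +y side, because of the yellow stand, and cream by its -y side, because of the tray. Now moving to above the spindle.

arm_command(moves=[[[-15,-15,2],[0,0,-1]],[[-38,-38,5],[0,0,-2.5]],[[-65,-65,8],[0,0,-4.5]],[[-92,-92,11],[0,0,-6.5]],[[-119,-119,14],[0,0,-8.5]],[[-146,-146,18],[0,0,-10.5]],[[-173,-173,21],[0,0,-12.5]],[[-200,-200,25],[0,0,-14.2]]], jaw=1)

```text
t: 1.57
tool_pos: [0.2805, 0.2885, 0.278]
tool_rot: [0.001, -0.001, 1.0, 0.0]
ft_force: [0.8, 0.8, -0.3]
width: 0.0935
grip_force: 0.0
```

```bash
cat >> h.py <<'E'
def rel(x,y,z,ax=(-1,0)):
    p,R,s=tool(); d=R.inv().apply(np.array([x,y,z])-p)*1000
    X=np.array([ax[0],ax[1],0.]);X/=np.linalg.norm(X);Z=np.array([0,0,-1.]);Rf=Ro.from_matrix(np.c_[X,np.cross(Z,X),Z])
    print("t",round(s["t"],2),"p",p.round(4),"shift",d.round(1),"turn",(R.inv()*Rf).as_rotvec(degrees=True).round(2),"w",round(s["width"],4))
E
python3 -c "
from h import *
rel(.42,.05,.26)"
```

```text
t 1.57 p [0.2805 0.2885 0.278 ] shift [-139.1 -238.7   18. ] turn [0.03 0.06 0.08] w 0.0935
```

arm_command(moves=[[[-17,-30,2],[0,0,0]],[[-35,-60,5],[0,0,0]],[[-53,-90,8],[0,0,0]],[[-71,-121,10],[0,0,0]],[[-89,-152,12],[0,0,0]],[[-107,-183,14],[0,0,0]],[[-125,-213,16],[0,0,0]],[[-139,-239,18],[0,0,0]]], jaw=-0.4)

```text
t: 2.23
tool_pos: [0.4199, 0.0486, 0.26]
tool_rot: [0.001, 0.001, 1.0, -0.0]
ft_force: [0.8, 0.1, 0.1]
width: 0.0442
grip_force: 0.0
```

```bash
python3 - <<'E'
from h import *
im=snapshot("wrist"); cv2.imwrite("pics/w1.png",im[:,:,::-1])
for n in "blue_roll yellow_roll cream_roll spindle dispenser mat".split(): print(n,world("wrist",n))
c=calibration("wrist"); print({k:np.round(v,3).tolist() for k,v in c.items()}, -np.array(c["R"]).T@c["t"])
rel(.42,.05,.26)
E
```

```text
blue_roll []
yellow_roll []
cream_roll []
spindle [(array([0.4321, 0.0017, 0.0015]), 0.72)]
dispenser [(array([0.4165, 0.1749, 0.001 ]), 0.97)]
mat [(array([ 0.4485, -0.1768, -0.0014]), 0.77)]
{'vfov': 58.812, 'cx': 322.56, 'cy': 197.761, 'R': [[-0.0, 1.0, 0.0], [0.956, 0.0, 0.295], [0.295, 0.0, -0.956]], 't': [-0.052, -0.421, 0.228]} [0.33509923 0.05189785 0.3416788 ]
t 2.58 p [0.4181 0.0518 0.2598] shift [-1.9 -1.8 -0.2] turn [ 0.02 -0.02  0.02] w 0.0283
```

View pics/w1.png

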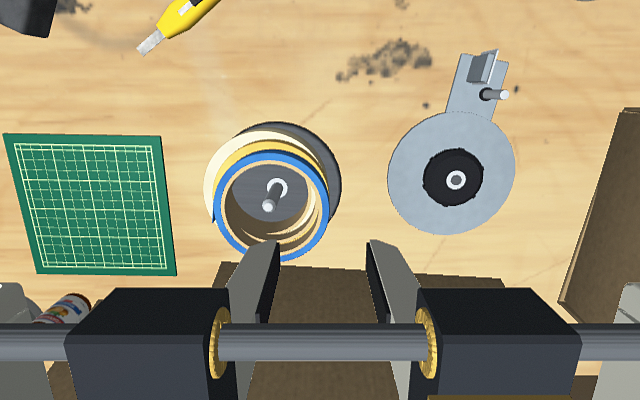

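The wrist view shows the post tip at (268,207), the blue ring centred near (272,206), and the hub ring at (455,180). The fingers don't cover the rolls. Now I'll fit the circles.

```bash
cat >> h.py <<'E'
def proj(uv,z,cam="wrist",c=None):
    c=c or calibration(cam); R=np.array(c["R"]);C=-R.T@np.array(c["t"]); f=200/np.tan(np.radians(c["vfov"]/2))
    uv=np.atleast_2d(np.array(uv,float)); d=np.c_[(uv[:,0]-c["cx"])/f,(uv[:,1]-c["cy"])/f,np.ones(len(uv))]@R
    return (C+d*((z-C[2])/d[:,2])[:,None])[:,:2]
def ring(mask,z,ri,ro,guess,cam="wrist"):
    """centre (x,y) of a ring of radii ri..ro on plane z: mask pixels in the annulus minus those in the hole"""
    v,u=np.nonzero(mask); P=proj(np.c_[u,v],z,cam); best=None
    for step in (.004,.001):
        b=best[1] if best else np.array(guess); best=None
        for dx in np.arange(-6,7)*step:
            for dy in np.arange(-6,7)*step:
                g=b+[dx,dy]; r=np.hypot(*(P-g).T); sc=((r>ri)&(r<ro)).sum()-2*(r<ri-.001).sum()
                if best is None or sc>best[0]: best=(sc,g)
    return best
def hsv(im): return cv2.cvtColor(im,cv2.COLOR_RGB2HSV)
E
python3 - <<'E'
from h import *
im=cv2.imread("pics/w1.png")[:,:,::-1].copy(); h=hsv(im)
for n,(u,v) in dict(blue=(218,205),yel=(262,142),cream=(230,150),hub=(440,170)).items(): print(n,im[v,u],h[v,u])
m=(h[...,0]>98)&(h[...,0]<125)&(h[...,1]>140)&(h[...,2]>90); m[:, 400:]=0
print("blue",m.sum(),ring(m,.071,.038,.047,(.425,.003)))
print("post",proj([(268,207)],.066),"base",proj([(277,187)],.008), "hubring",proj([(456,180)],.018))
g=(h[...,2]<70); g[:110]=0;g[230:]=0;g[:,:410]=0;g[:,500:]=0
print("hub",ring(g,.0165,.008,.028,(.42,.176)))
E
```

```text
blue [ 78 155 232] [105 169 232]
yel [251 219 112] [ 23 141 251]
cream [250 246 221] [ 26  30 250]
hub [41 45 49] [105  42  49]
blue 2118 (np.int64(2048), array([0.427, 0.011]))
post [[0.4279937  0.00729311]] base [[0.4269704  0.00760858]] hubring [[0.41737366 0.17746182]]
hub (np.int64(2285), array([0.416, 0.175]))
```

arm_command(moves=[[[-5,1,5],[0,0,0]],[[-9,2,20],[0,0,0]],[[-9,2,45],[0,0,0]],[[-9,2,70],[0,0,0]],[[-9,2,90],[0,0,0]],[[-9,2,105],[0,0,0]],[[-9,2,114],[0,0,0]],[[-9,2,118],[0,0,0]]])

```text
t: 3.25
tool_pos: [0.4271, 0.0537, 0.1405]
tool_rot: [-0.001, -0.0, 1.0, 0.0]
ft_force: [0.3, -0.2, 0.3]
width: 0.0282
grip_force: 0.0
```

arm_command(moves=[[[0,0,0],[0,0,0]],[[0,0,0],[0,0,0]],[[0,0,0],[0,0,0]],[[0,0,0],[0,0,0]],[[0,0,0],[0,0,0]],[[0,0,0],[0,0,0]],[[0,0,0],[0,0,0]],[[0,0,-1],[0,0,0]]], jaw=-1)

```text
t: 3.92
tool_pos: [0.4279, 0.0528, 0.143]
tool_rot: [0.0, 0.001, 1.0, -0.0]
ft_force: [0.7, -0.0, -0.6]
width: 0.0075
grip_force: 31.9
```

arm_command(moves=[[[0,0,-12],[0,0,0]],[[0,0,-35],[0,0,0]],[[0,0,-60],[0,0,0]],[[0,-8,-80],[0,0,0]],[[-4,-28,-90],[0,0,0]],[[-8,-58,-90],[0,0,0]],[[-12,-90,-90],[0,0,0]],[[-16,-122,-90],[0,0,0]]])

```text
t: 4.58
tool_pos: [0.4433, -0.0701, 0.2329]
tool_rot: [-0.0, -0.0, 1.0, -0.0]
ft_force: [0.6, 0.6, -0.2]
width: 0.0081
grip_force: 31.9
```

arm_command(moves=[[[-3,-28,0],[0,0,0]],[[-5,-53,10],[0,0,0]],[[-6,-67,30],[0,0,0]],[[-6,-69,55],[0,0,0]],[[-6,-69,75],[0,0,0]],[[-6,-69,90],[0,0,0]],[[-6,-69,100],[0,0,0]],[[-6,-69,108],[0,0,0]]])

```text
t: 5.25
tool_pos: [0.4487, -0.1379, 0.1232]
tool_rot: [-0.001, 0.001, 1.0, 0.001]
ft_force: [0.5, -0.0, -0.2]
width: 0.0084
grip_force: 31.9
```

```bash
python3 - <<'E'
from h import *
im=snapshot("wrist"); cv2.imwrite("pics/w2.png",im[:,:,::-1])
rel(.450,-.1385,.0925)
E
```

```text
t 5.3 p [ 0.4483 -0.1376  0.1224] shift [-1.8 -0.9 29.9] turn [ 0.12 -0.2  -0.07] w 0.0081
```

View pics/w2.png

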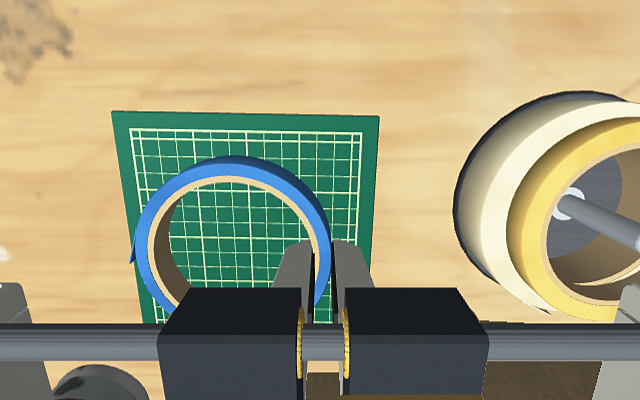

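Blue is held level over the mat, and the mat's near corners are at (113,111) and (380,116). Lowering and releasing.

arm_command(moves=[[[-1,0,8],[0,0,0]],[[-2,-1,17],[0,0,0]],[[-2,-1,23],[0,0,0]],[[-2,-1,27],[0,0,0]],[[-2,-1,29],[0,0,0]],[[-2,-1,30],[0,0,0]],[[-2,-1,30],[0,0,0]],[[-2,-1,30],[0,0,0]]])

```text
t: 5.97
tool_pos: [0.4517, -0.1392, 0.095]
tool_rot: [0.0, 0.0, 1.0, -0.0]
ft_force: [-0.5, 0.5, -1.0]
width: 0.0077
grip_force: 31.9
```

arm_command(moves=[[[0,0,0],[0,0,0]],[[0,0,0],[0,0,0]],[[0,0,0],[0,0,0]],[[0,0,0],[0,0,0]],[[0,0,-5],[0,0,0]],[[0,0,-25],[0,0,0]],[[0,0,-55],[0,0,0]],[[0,0,-90],[0,0,0]]], jaw=-0.4)

```text
t: 6.63
tool_pos: [0.4505, -0.1386, 0.1848]
tool_rot: [-0.002, 0.001, 1.0, 0.001]
ft_force: [0.3, -0.4, -0.3]
width: 0.028
grip_force: 0.0
```

arm_command(moves=[[[2,15,-15],[0,0,0]],[[5,40,-30],[0,0,0]],[[8,70,-40],[0,0,0]],[[12,102,-50],[0,0,0]],[[16,134,-60],[0,0,0]],[[20,162,-70],[0,0,0]],[[24,182,-75],[0,0,0]],[[25,192,-75],[0,0,0]]])

```text
t: 7.3
tool_pos: [0.4264, 0.0549, 0.2613]
tool_rot: [0.001, -0.001, 1.0, 0.0]
ft_force: [0.1, -0.7, 0.4]
width: 0.0278
grip_force: 0.0
```

```bash
python3 - <<'E'
from h import *
im=snapshot("wrist"); cv2.imwrite("pics/w3.png",im[:,:,::-1])
h=hsv(im)
m=(h[...,0]>98)&(h[...,0]<125)&(h[...,1]>140)&(h[...,2]>90)
print("blue",m.sum(),ring(m,.021,.038,.047,(.45,-.18)))
m=(h[...,0]>18)&(h[...,0]<28)&(h[...,1]>110)&(h[...,2]>170); v,u=np.nonzero(m); P=proj(np.c_[u,v],.053); k=np.hypot(P[:,0]-.427,P[:,1]-.005)<.08; mm=np.zeros_like(m); mm[v[k],u[k]]=1
print("yellow",mm.sum(),ring(mm,.053,.038,.050,(.427,.005)),"mat",world("wrist","mat"))
rel(.427,.05,.126)
E
```

```text
blue 1741 (np.int64(1609), array([ 0.445, -0.18 ]))
yellow 3229 (np.int64(3210), array([0.427, 0.005])) mat [(array([ 0.4536, -0.1785,  0.0035]), 0.91)]
t 7.4 p [0.4265 0.0539 0.2601] shift [ -0.4  -3.9 134.1] turn [-0.01  0.04  0.1 ] w 0.0278
```

View pics/w3.png

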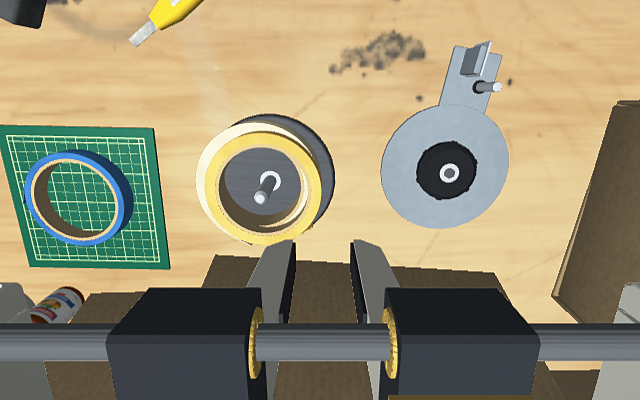

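Blue lies on the mat at (78,197), well inside its edges. Yellow is now on top of the spindle, centred at (0.427, 0.005).

arm_command(moves=[[[0,-3,10],[0,0,0]],[[0,-3,35],[0,0,0]],[[0,-3,65],[0,0,0]],[[0,-3,90],[0,0,0]],[[0,-3,110],[0,0,0]],[[0,-3,123],[0,0,0]],[[0,-3,130],[0,0,0]],[[0,-3,133],[0,0,0]]])

```text
t: 8.07
tool_pos: [0.4263, 0.0489, 0.1253]
tool_rot: [-0.001, 0.001, 1.0, 0.0]
ft_force: [0.5, 0.7, 0.4]
width: 0.0279
grip_force: 0.0
```

arm_command(moves=[[[0,0,0],[0,0,0]],[[0,0,0],[0,0,0]],[[0,0,0],[0,0,0]],[[0,0,0],[0,0,0]],[[0,0,0],[0,0,0]],[[0,0,0],[0,0,0]],[[0,0,0],[0,0,0]],[[0,0,-1],[0,0,0]]], jaw=-1)

```text
t: 8.73
tool_pos: [0.4269, 0.0499, 0.128]
tool_rot: [0.0, 0.0, 1.0, -0.0]
ft_force: [-0.6, -0.3, -1.2]
width: 0.011
grip_force: 29.5
```

arm_command(moves=[[[0,0,-12],[0,0,0]],[[0,0,-35],[0,0,0]],[[0,0,-62],[0,0,0]],[[0,-8,-88],[0,0,0]],[[-4,-28,-98],[0,0,0]],[[-8,-58,-98],[0,0,0]],[[-12,-90,-98],[0,0,0]],[[-16,-122,-98],[0,0,0]]])

```text
t: 9.4
tool_pos: [0.4424, -0.0729, 0.226]
tool_rot: [0.0, -0.0, 1.0, -0.0]
ft_force: [0.4, -1.2, 0.1]
width: 0.011
grip_force: 29.5
```

arm_command(moves=[[[-3,-28,0],[0,0,0]],[[-5,-52,10],[0,0,0]],[[-5,-63,30],[0,0,0]],[[-5,-64,55],[0,0,0]],[[-5,-64,75],[0,0,0]],[[-5,-64,88],[0,0,0]],[[-5,-64,95],[0,0,0]],[[-5,-64,98],[0,0,0]]])

```text
t: 10.07
tool_pos: [0.4468, -0.1357, 0.1265]
tool_rot: [-0.001, 0.001, 1.0, 0.001]
ft_force: [0.3, 0.5, -0.1]
width: 0.0108
grip_force: 29.5
```

```bash
python3 - <<'E'
from h import *
im=snapshot("wrist"); cv2.imwrite("pics/w4.png",im[:,:,::-1])
rel(.448,-.136,.111)
E
```

```text
t 10.12 p [ 0.4471 -0.1358  0.1268] shift [-0.9 -0.2 15.8] turn [ 0.06 -0.1  -0.05] w 0.011
```

View pics/w4.png

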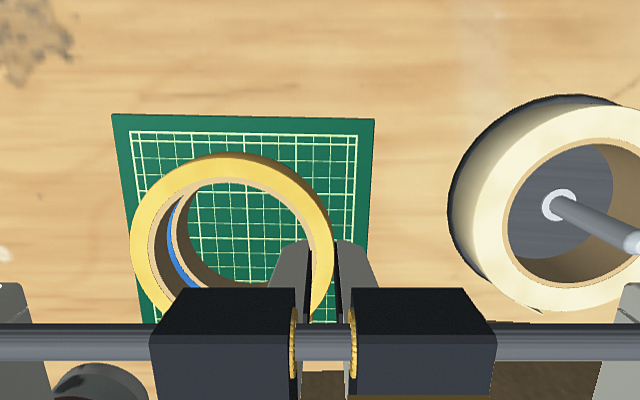

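Yellow hangs level and concentric above blue. Lowering, releasing and looking at cream.

arm_command(moves=[[[0,0,4],[0,0,0]],[[0,0,8],[0,0,0]],[[0,0,11],[0,0,0]],[[0,0,13],[0,0,0]],[[0,0,14],[0,0,0]],[[0,0,15],[0,0,0]],[[0,0,15],[0,0,0]],[[0,0,15],[0,0,0]]])

```text
t: 10.78
tool_pos: [0.4477, -0.1362, 0.1128]
tool_rot: [0.0, 0.0, 1.0, -0.0]
ft_force: [0.5, 0.2, 0.5]
width: 0.0109
grip_force: 29.5
```

arm_command(moves=[[[0,0,0],[0,0,0]],[[0,0,0],[0,0,0]],[[0,0,0],[0,0,0]],[[0,0,0],[0,0,0]],[[0,0,-5],[0,0,0]],[[0,0,-25],[0,0,0]],[[0,0,-55],[0,0,0]],[[0,0,-90],[0,0,0]]], jaw=-0.3)

```text
t: 11.45
tool_pos: [0.4465, -0.1356, 0.2028]
tool_rot: [-0.002, 0.001, 1.0, 0.001]
ft_force: [0.5, -0.8, 0.2]
width: 0.0323
grip_force: 0.0
```

arm_command(moves=[[[1,8,-10],[0,0,0]],[[3,23,-25],[0,0,0]],[[6,40,-40],[0,0,0]],[[9,58,-50],[0,0,0]],[[13,74,-55],[0,0,0]],[[17,87,-60],[0,0,0]],[[20,94,-60],[0,0,0]],[[20,96,-60],[0,0,0]]])

```text
t: 12.12
tool_pos: [0.427, -0.039, 0.2628]
tool_rot: [0.0, -0.0, 1.0, 0.0]
ft_force: [0.1, -0.1, 0.1]
width: 0.0325
grip_force: 0.0
```

```bash
python3 - <<'E'
from h import *
im=snapshot("wrist"); cv2.imwrite("pics/w5.png",im[:,:,::-1])
h=hsv(im)
m=(h[...,0]>18)&(h[...,0]<28)&(h[...,1]>110)&(h[...,2]>170); v,u=np.nonzero(m); P=proj(np.c_[u,v],.036); k=np.hypot(P[:,0]-.447,P[:,1]+.18)<.08; mm=np.zeros_like(m); mm[v[k],u[k]]=1
print("yellow",mm.sum(),ring(mm,.036,.038,.050,(.447,-.18)))
m=(h[...,1]<60)&(h[...,2]>200); v,u=np.nonzero(m); P=proj(np.c_[u,v],.038); r=np.hypot(P[:,0]-.427,P[:,1]-.0); k=(r<.08)&(r>.025); mm=np.zeros_like(m); mm[v[k],u[k]]=1
cv2.imwrite("pics/m5.png",mm*255)
print("cream",mm.sum(),ring(mm,.038,.038,.056,(.427,.0)))
p,R,s=tool();print(p,s["t"])
E
```

```text
yellow 2768 (np.int64(2750), array([ 0.445, -0.18 ]))
cream 5342 (np.int64(5338), array([ 0.427, -0.003]))
[ 0.42726869 -0.03934379  0.26259334] 12.1667[ WARN:0@0.404] global loadsave.cpp:1063 imwrite_ Unsupported depth image for selected encoder is fallbacked to CV_8U.
```

View pics/w5.png

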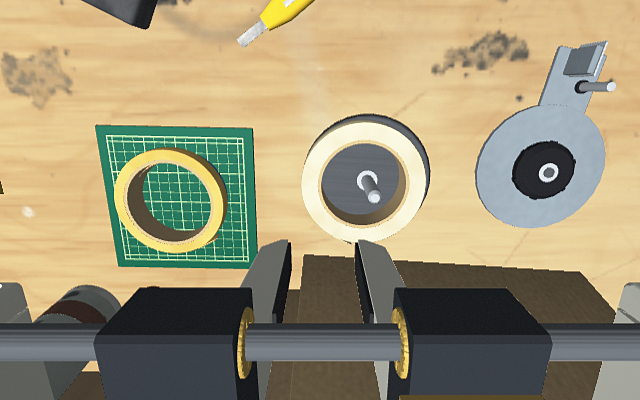

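Yellow sits on blue on the mat. Cream is centred at (0.427, -0.003) and the -y side has plenty of room. The hub's top is 12 mm above the bed, so I'll keep the tips about 15 mm above cream's underside.

arm_command(moves=[[[0,-6,10],[0,0,0]],[[0,-11,40],[0,0,0]],[[0,-11,75],[0,0,0]],[[0,-11,105],[0,0,0]],[[0,-11,130],[0,0,0]],[[0,-11,145],[0,0,0]],[[0,-11,152],[0,0,0]],[[0,-11,155],[0,0,0]]])

```text
t: 12.83
tool_pos: [0.4271, -0.0514, 0.1063]
tool_rot: [-0.001, 0.001, 1.0, 0.0]
ft_force: [-0.4, -0.1, 0.3]
width: 0.0326
grip_force: 0.0
```

arm_command(moves=[[[0,0,0],[0,0,0]],[[0,0,0],[0,0,0]],[[0,0,0],[0,0,0]],[[0,0,0],[0,0,0]],[[0,0,0],[0,0,0]],[[0,0,0],[0,0,0]],[[0,0,0],[0,0,0]],[[0,0,-1],[0,0,0]]], jaw=-1)

```text
t: 13.5
tool_pos: [0.4279, -0.0512, 0.109]
tool_rot: [0.0, 0.0, 1.0, -0.0]
ft_force: [0.2, 0.6, -1.0]
width: 0.017
grip_force: 29.6
```

arm_command(moves=[[[0,0,-8],[0,0,0]],[[0,0,-25],[0,0,0]],[[0,0,-45],[0,0,0]],[[0,0,-70],[0,0,0]],[[0,0,-95],[0,0,0]],[[0,4,-115],[0,0,0]],[[1,20,-122],[0,0,0]],[[2,45,-124],[0,0,0]]])

```text
t: 14.17
tool_pos: [0.4267, -0.0071, 0.2351]
tool_rot: [0.002, 0.002, 1.0, -0.001]
ft_force: [0.3, 0.5, -2.1]
width: 0.0175
grip_force: 29.6
```

```bash
python3 -c "
from h import *
rel(.417,.1305,.125)"
```

```text
t 14.17 p [ 0.4267 -0.0071  0.2351] shift [ 10.6 137.8 109.8] turn [-0.1   0.23 -0.19] w 0.0175
```

arm_command(moves=[[[1,28,0],[0,0,0]],[[3,58,0],[0,0,0]],[[6,88,0],[0,0,0]],[[9,114,10],[0,0,0]],[[10,130,25],[0,0,0]],[[10,137,45],[0,0,0]],[[10,138,60],[0,0,0]],[[10,138,68],[0,0,0]]])

```text
t: 14.83
tool_pos: [0.4144, 0.1326, 0.1633]
tool_rot: [-0.002, -0.0, 1.0, -0.0]
ft_force: [-0.3, 0.4, -0.9]
width: 0.0169
grip_force: 29.6
```

```bash
python3 - <<'E'
from h import *
im=snapshot("wrist"); cv2.imwrite("pics/w6.png",im[:,:,::-1])
p,R,s=tool(); zt=p[2]-.084-.015+.030; h=hsv(im)
m=(h[...,1]<60)&(h[...,2]>200); v,u=np.nonzero(m); P=proj(np.c_[u,v],zt); r=np.hypot(P[:,0]-p[0],P[:,1]-p[1]-.047); k=(r<.075)&(r>.02); mm=np.zeros_like(m); mm[v[k],u[k]]=1
print("cream",zt,ring(mm,zt,.038,.056,(p[0],p[1]+.047)))
g=(h[...,2]<70); v,u=np.nonzero(g); P=proj(np.c_[u,v],.0165); k=np.hypot(P[:,0]-.417,P[:,1]-.177)<.034; mm=np.zeros_like(m); mm[v[k],u[k]]=1
print("hub",ring(mm,.0165,.008,.028,(.417,.177)))
rel(.417,.1305,.125)
E
```

```text
cream 0.0936302722605648 (np.int64(12519), array([0.41313824, 0.17808409]))
hub (np.int64(2235), array([0.418, 0.173]))
t 14.88 p [0.4141 0.1321 0.1626] shift [-3.  -1.6 37.6] turn [-0.02 -0.26  0.  ] w 0.0171
```

View pics/w6.png

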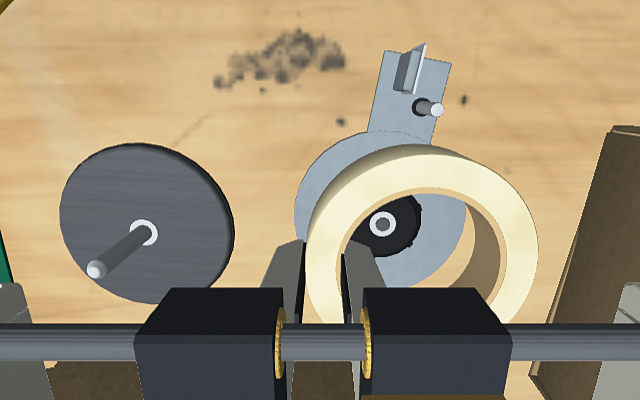

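```bash
python3 - <<'E'
from h import *
print("hubring",proj([(382.5,223.5)],.018),"post base",proj([(144,233)],.008),"tip",proj([(96,269)],.066))
snapshot("top"); print(world("top","dispenser"))
im=cv2.imread("pics/w6.png")[:,:,::-1].copy();h=hsv(im); c=calibration("wrist")
g=(h[...,0]>95)&(h[...,0]<115)&(h[...,2]>120)&(h[...,1]<80); v,u=np.nonzero(g); P=proj(np.c_[u,v],.006); k=np.hypot(P[:,0]-.417,P[:,1]-.177)<.075; mm=np.zeros_like(g); mm[v[k],u[k]]=1
print("bed",mm.sum(),ring(mm,.006,.028,.062,(.417,.177)))
rel(.421,.130,.125)
E
```

```text
hubring [[0.41866006 0.17311665]] post base [[0.42982782 0.00370644]] tip [[0.42750327 0.00505947]]
[]
bed 9966 (np.int64(7427), array([0.403, 0.174]))
t 14.98 p [0.4155 0.1317 0.1646] shift [-5.6 -1.6 39.6] turn [-0.01 -0.09 -0.06] w 0.0171
```

arm_command(moves=[[[-2,-2,4],[0,0,0]],[[-4,-4,12],[0,0,0]],[[-4,-4,20],[0,0,0]],[[-4,-4,28],[0,0,0]],[[-4,-4,34],[0,0,0]],[[-4,-4,36],[0,0,0]],[[-4,-4,37],[0,0,0]],[[-4,-4,37],[0,0,0]]])

```text
t: 15.65
tool_pos: [0.4197, 0.1279, 0.1274]
tool_rot: [-0.0, 0.0, 1.0, -0.0]
ft_force: [0.1, 0.7, -1.2]
width: 0.0168
grip_force: 29.6
```

```bash
python3 - <<'E'
from h import *
im=snapshot("wrist"); cv2.imwrite("pics/w7.png",im[:,:,::-1])
p,R,s=tool(); zt=p[2]-.084-.015+.030; h=hsv(im)
m=(h[...,1]<60)&(h[...,2]>200); v,u=np.nonzero(m); P=proj(np.c_[u,v],zt); r=np.hypot(P[:,0]-p[0],P[:,1]-p[1]-.047); k=(r<.075)&(r>.02); mm=np.zeros_like(m); mm[v[k],u[k]]=1
print("cream",zt,ring(mm,zt,.038,.056,(p[0],p[1]+.047)))
rel(.418,.1285,.107)
E
```

```text
cream 0.05872859375567965 (np.int64(12627), array([0.41889282, 0.17487734]))
t 15.7 p [0.4199 0.1279 0.1277] shift [ 1.9  0.6 20.7] turn [-0.   -0.01 -0.05] w 0.0168
```

View pics/w7.png

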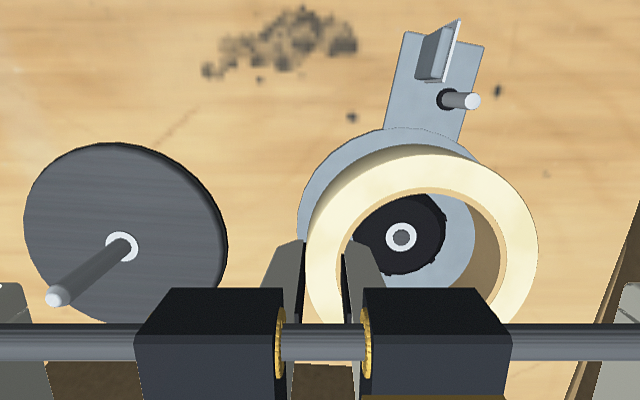

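```bash
python3 - <<'E'
from h import *
print("hub ring",proj([(401,237)],.018))
im=cv2.imread("pics/w7.png"); b=(im.max(2)<75).astype(np.uint8); b[:180]=0;b[285:]=0;b[:,:375]=0;b[:,455:]=0
v,u=np.nonzero(b); P=proj(np.c_[u,v],.014); print("hub right edge y",np.percentile(P[:,1],99.5),"near edge x",np.percentile(P[:,0],.5), "far x",np.percentile(P[:,0],99.5))
E
```

```text
hub ring [[0.41998404 0.17392401]]
hub right edge y 0.20009462944728257 near edge x 0.39554363398125403 far x 0.44579598661971775
```

arm_command(moves=[[[0,-1,4],[0,0,0]],[[0,-1,9],[0,0,0]],[[0,-1,13],[0,0,0]],[[0,-1,16],[0,0,0]],[[0,-1,18],[0,0,0]],[[0,-1,20],[0,0,0]],[[0,-1,21],[0,0,0]],[[0,-1,21],[0,0,0]]])

```text
t: 16.37
tool_pos: [0.4198, 0.1268, 0.1067]
tool_rot: [-0.0, 0.0, 1.0, -0.0]
ft_force: [0.3, -0.9, -1.3]
width: 0.0171
grip_force: 29.6
```

arm_command(moves=[[[0,0,0],[0,0,0]],[[0,0,0],[0,0,0]],[[0,0,0],[0,0,0]],[[0,0,0],[0,0,0]],[[0,0,0],[0,0,0]],[[0,0,-10],[0,0,0]],[[0,0,-35],[0,0,0]],[[0,0,-70],[0,0,0]]], jaw=-0.4)

```text
t: 17.03
tool_pos: [0.418, 0.1267, 0.1755]
tool_rot: [-0.003, 0.001, 1.0, -0.0]
ft_force: [1.1, -0.2, -1.1]
width: 0.0282
grip_force: 0.0
```

arm_command(moves=[[[0,-5,-15],[0,0,0]],[[0,-20,-35],[0,0,0]],[[0,-42,-55],[0,0,0]],[[0,-67,-70],[0,0,0]],[[0,-92,-80],[0,0,0]],[[0,-112,-85],[0,0,0]],[[0,-124,-85],[0,0,0]],[[0,-127,-85],[0,0,0]]])

```text
t: 17.7
tool_pos: [0.42, -0.0019, 0.2623]
tool_rot: [0.001, 0.002, 1.0, -0.0]
ft_force: [0.3, 0.5, 0.2]
width: 0.0279
grip_force: 0.0
```

```bash
python3 - <<'E'
from h import *
im=snapshot("wrist"); cv2.imwrite("pics/w8.png",im[:,:,::-1])
h=hsv(im)
m=(h[...,1]<60)&(h[...,2]>200); v,u=np.nonzero(m); 
for z in (.036,.045):
    P=proj(np.c_[u,v],z); r=np.hypot(P[:,0]-.4185,P[:,1]-.174); k=(r<.08)&(r>.025); mm=np.zeros_like(m); mm[v[k],u[k]]=1
    print("cream",z,mm.sum(),ring(mm,z,.038,.056,(.418,.174)))
m=(h[...,0]>18)&(h[...,0]<28)&(h[...,1]>110)&(h[...,2]>170); v,u=np.nonzero(m); P=proj(np.c_[u,v],.036); k=np.hypot(P[:,0]-.447,P[:,1]+.18)<.08; mm=np.zeros_like(m); mm[v[k],u[k]]=1
print("yellow",mm.sum(),ring(mm,.036,.038,.050,(.447,-.18)))
p,R,s=tool();print(p,s["t"])
E
```

```text
cream 0.036 7140 (np.int64(4803), array([0.419, 0.174]))
cream 0.045 7120 (np.int64(4909), array([0.415, 0.17 ]))
yellow 2651 (np.int64(2640), array([ 0.444, -0.179]))
[ 0.41976892 -0.001315    0.26191586] 17.75
```

View pics/w8.png

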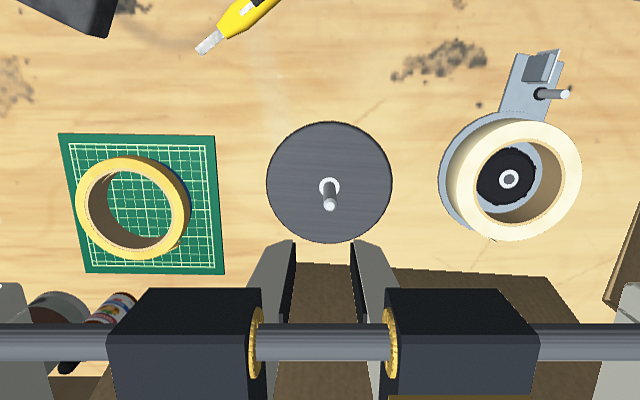

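Cream encircles the hub on its bed: the core is centred at (512,178) with the hub inside, and the fit gives (0.419, 0.174). Yellow is still on the mat pile. Now putting yellow back.

arm_command(moves=[[[-3,-15,0],[0,0,0]],[[-8,-40,0],[0,0,0]],[[-14,-70,10],[0,0,0]],[[-20,-100,25],[0,0,0]],[[-25,-123,45],[0,0,0]],[[-26,-133,70],[0,0,0]],[[-26,-134,95],[0,0,0]],[[-26,-134,110],[0,0,0]]])

```text
t: 18.42
tool_pos: [0.4447, -0.1336, 0.1491]
tool_rot: [-0.001, 0.001, 1.0, 0.001]
ft_force: [0.3, 0.2, 0.3]
width: 0.0274
grip_force: 0.0
```

```bash
python3 -c "
from h import *
rel(.446,-.1355,.112)"
```

```text
t 18.42 p [ 0.4447 -0.1336  0.1491] shift [-1.4 -2.  37.1] turn [ 0.12 -0.17 -0.12] w 0.0274
```

arm_command(moves=[[[-1,-1,8],[0,0,0]],[[-1,-2,17],[0,0,0]],[[-1,-2,25],[0,0,0]],[[-1,-2,31],[0,0,0]],[[-1,-2,35],[0,0,0]],[[-1,-2,37],[0,0,0]],[[-1,-2,37],[0,0,0]],[[-1,-2,37],[0,0,0]]])

```text
t: 19.08
tool_pos: [0.4468, -0.1362, 0.1151]
tool_rot: [0.0, 0.0, 1.0, -0.0]
ft_force: [0.2, -0.8, -0.1]
width: 0.0283
grip_force: 0.0
```

arm_command(moves=[[[0,0,0],[0,0,0]],[[0,0,0],[0,0,0]],[[0,0,0],[0,0,0]],[[0,0,0],[0,0,0]],[[0,0,0],[0,0,0]],[[0,0,0],[0,0,0]],[[0,0,0],[0,0,0]],[[0,0,-1],[0,0,0]]], jaw=-1)

```text
t: 19.75
tool_pos: [0.4465, -0.1362, 0.1157]
tool_rot: [-0.0, 0.0, 1.0, 0.0]
ft_force: [-1.3, 0.4, -1.0]
width: 0.0105
grip_force: 29.5
```

arm_command(moves=[[[0,0,-10],[0,0,0]],[[0,0,-35],[0,0,0]],[[0,0,-65],[0,0,0]],[[1,5,-90],[0,0,0]],[[4,20,-105],[0,0,0]],[[7,45,-110],[0,0,0]],[[10,75,-110],[0,0,0]],[[13,107,-110],[0,0,0]]])

```text
t: 20.42
tool_pos: [0.4336, -0.0287, 0.2262]
tool_rot: [0.001, 0.001, 1.0, -0.0]
ft_force: [0.3, 0.2, 0.0]
width: 0.0108
grip_force: 29.5
```

```bash
python3 -c "
from h import *
rel(.428,.047,.1)"
```

```text
t 20.42 p [ 0.4336 -0.0287  0.2262] shift [  5.9  75.8 126.2] turn [-0.03  0.06 -0.16] w 0.0108
```

arm_command(moves=[[[2,30,0],[0,0,0]],[[4,58,0],[0,0,0]],[[6,78,8],[0,0,0]],[[6,83,25],[0,0,0]],[[6,83,50],[0,0,0]],[[6,83,75],[0,0,0]],[[6,83,95],[0,0,0]],[[6,83,108],[0,0,0]]])

```text
t: 21.08
tool_pos: [0.4264, 0.0542, 0.1157]
tool_rot: [-0.002, 0.0, 1.0, 0.0]
ft_force: [0.3, 1.2, -0.2]
width: 0.0106
grip_force: 29.5
```

```bash
python3 -c "
from h import *
rel(.428,.054,.103);print(tool()[2]['ft_force'])"
```

```text
t 21.08 p [0.4264 0.0542 0.1157] shift [-1.6 -0.2 12.7] turn [ 0.02 -0.18 -0.03] w 0.0106
[ 0.2766035   1.15041894 -0.24827334]
```

arm_command(moves=[[[-1,0,4],[0,0,0]],[[-1,0,7],[0,0,0]],[[-1,0,9],[0,0,0]],[[-1,0,11],[0,0,0]],[[-1,0,12],[0,0,0]],[[-1,0,12],[0,0,0]],[[-1,0,12],[0,0,0]],[[-1,0,12],[0,0,0]]])

```text
t: 21.75
tool_pos: [0.429, 0.0538, 0.1061]
tool_rot: [0.0, 0.0, 1.0, -0.0]
ft_force: [0.3, 0.2, -0.7]
width: 0.0107
grip_force: 29.5
```

arm_command(moves=[[[0,0,0],[0,0,0]],[[0,0,0],[0,0,0]],[[0,0,0],[0,0,0]],[[0,0,0],[0,0,0]],[[0,0,-5],[0,0,0]],[[0,0,-25],[0,0,0]],[[0,0,-55],[0,0,0]],[[0,0,-90],[0,0,0]]], jaw=-0.4)

```text
t: 22.42
tool_pos: [0.4275, 0.054, 0.1958]
tool_rot: [-0.002, 0.001, 1.0, 0.0]
ft_force: [1.0, -0.4, -0.4]
width: 0.0278
grip_force: 0.0
```

arm_command(moves=[[[-1,-15,-15],[0,0,0]],[[-3,-35,-30],[0,0,0]],[[-5,-56,-45],[0,0,0]],[[-7,-78,-60],[0,0,0]],[[-9,-98,-68],[0,0,0]],[[-10,-110,-70],[0,0,0]],[[-11,-118,-70],[0,0,0]],[[-11,-120,-70],[0,0,0]]])

```text
t: 23.08
tool_pos: [0.4398, -0.0672, 0.266]
tool_rot: [0.0, 0.001, 1.0, -0.0]
ft_force: [0.1, 0.1, 0.5]
width: 0.0279
grip_force: 0.0
```

```bash
python3 - <<'E'
from h import *
im=snapshot("wrist"); cv2.imwrite("pics/w9.png",im[:,:,::-1])
h=hsv(im)
m=(h[...,0]>98)&(h[...,0]<125)&(h[...,1]>140)&(h[...,2]>90)
print("blue",m.sum(),ring(m,.021,.038,.047,(.446,-.18)))
m=(h[...,0]>18)&(h[...,0]<28)&(h[...,1]>110)&(h[...,2]>170); v,u=np.nonzero(m); P=proj(np.c_[u,v],.023); k=np.hypot(P[:,0]-.427,P[:,1]-.005)<.08; mm=np.zeros_like(m); mm[v[k],u[k]]=1
print("yellow",mm.sum(),ring(mm,.023,.038,.050,(.427,.005)))
rel(.446,-.135,.095)
E
```

```text
blue 1747 (np.int64(1605), array([ 0.445, -0.18 ]))
yellow 2758 (np.int64(2691), array([0.426, 0.01 ]))
t 23.13 p [ 0.4395 -0.0667  0.2656] shift [ -6.7 -68.3 170.6] turn [ 0.01 -0.02 -0.12] w 0.0277
```

View pics/w9.png

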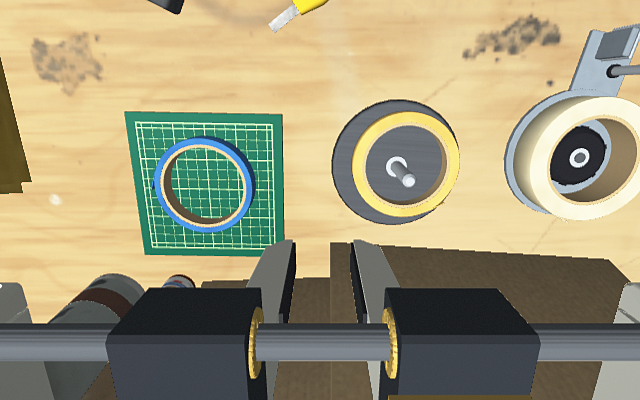

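Yellow is flat on the foot with the post through it, at (407,165). Blue is on the mat at (205,184). Now taking blue.

arm_command(moves=[[[-3,-15,10],[0,0,0]],[[-6,-40,30],[0,0,0]],[[-8,-62,55],[0,0,0]],[[-8,-70,80],[0,0,0]],[[-8,-71,105],[0,0,0]],[[-8,-71,125],[0,0,0]],[[-8,-71,137],[0,0,0]],[[-8,-71,142],[0,0,0]]])

```text
t: 23.8
tool_pos: [0.4461, -0.1356, 0.1214]
tool_rot: [-0.002, 0.0, 1.0, 0.001]
ft_force: [0.1, 0.7, 0.3]
width: 0.0283
grip_force: 0.0
```

```bash
python3 -c "
from h import *
rel(.447,-.1375,.094)"
```

```text
t 23.8 p [ 0.4461 -0.1356  0.1214] shift [-1.  -2.  27.4] turn [ 0.17 -0.25 -0.03] w 0.0283
```

arm_command(moves=[[[-1,-1,8],[0,0,0]],[[-1,-2,16],[0,0,0]],[[-1,-2,22],[0,0,0]],[[-1,-2,25],[0,0,0]],[[-1,-2,27],[0,0,0]],[[-1,-2,28],[0,0,0]],[[-1,-2,28],[0,0,0]],[[-1,-2,28],[0,0,0]]])

```text
t: 24.47
tool_pos: [0.4488, -0.1393, 0.0961]
tool_rot: [0.0, 0.0, 1.0, -0.0]
ft_force: [-0.4, 0.2, 0.4]
width: 0.0279
grip_force: 0.0
```

arm_command(moves=[[[0,0,0],[0,0,0]],[[0,0,0],[0,0,0]],[[0,0,0],[0,0,0]],[[0,0,0],[0,0,0]],[[0,0,0],[0,0,0]],[[0,0,0],[0,0,0]],[[0,0,0],[0,0,0]],[[0,0,-1],[0,0,0]]], jaw=-1)

```text
t: 25.13
tool_pos: [0.4484, -0.1391, 0.0966]
tool_rot: [-0.0, 0.001, 1.0, 0.0]
ft_force: [0.5, 0.2, -1.0]
width: 0.0081
grip_force: 29.4
```

arm_command(moves=[[[0,0,-10],[0,0,0]],[[0,0,-35],[0,0,0]],[[0,0,-65],[0,0,0]],[[1,5,-95],[0,0,0]],[[4,20,-117],[0,0,0]],[[7,45,-127],[0,0,0]],[[10,75,-130],[0,0,0]],[[13,107,-130],[0,0,0]]])

```text
t: 25.8
tool_pos: [0.436, -0.0318, 0.228]
tool_rot: [0.001, 0.001, 1.0, -0.0]
ft_force: [0.3, -0.3, -0.8]
width: 0.0074
grip_force: 29.4
```

```bash
python3 -c "
from h import *
rel(.428,.054,.115)"
```

```text
t 25.8 p [ 0.436  -0.0318  0.228 ] shift [  8.5  85.9 112.9] turn [-0.05  0.15 -0.16] w 0.0074
```

arm_command(moves=[[[2,30,0],[0,0,0]],[[5,60,0],[0,0,0]],[[8,81,6],[0,0,0]],[[8,86,22],[0,0,0]],[[8,86,47],[0,0,0]],[[8,86,70],[0,0,0]],[[8,86,88],[0,0,0]],[[8,86,97],[0,0,0]]])

```text
t: 26.47
tool_pos: [0.4263, 0.0542, 0.1277]
tool_rot: [-0.002, 0.0, 1.0, 0.0]
ft_force: [0.4, -0.3, -0.6]
width: 0.0083
grip_force: 29.4
```

```bash
python3 -c "
from h import *
rel(.428,.054,.117);print(tool()[2]['ft_force'])"
```

```text
t 26.47 p [0.4263 0.0542 0.1277] shift [-1.7 -0.2 10.7] turn [ 0.03 -0.21 -0.04] w 0.0083
[ 0.44029855 -0.34114586 -0.64445189]
```

arm_command(moves=[[[-1,0,3],[0,0,0]],[[-1,0,6],[0,0,0]],[[-1,0,8],[0,0,0]],[[-1,0,10],[0,0,0]],[[-1,0,11],[0,0,0]],[[-1,0,11],[0,0,0]],[[-1,0,11],[0,0,0]],[[-1,0,11],[0,0,0]]])

```text
t: 27.13
tool_pos: [0.4289, 0.0538, 0.1191]
tool_rot: [0.0, 0.0, 1.0, -0.0]
ft_force: [-0.0, -0.6, -0.1]
width: 0.0076
grip_force: 29.4
```

arm_command(moves=[[[0,0,0],[0,0,0]],[[0,0,0],[0,0,0]],[[0,0,0],[0,0,0]],[[0,0,0],[0,0,0]],[[0,0,-5],[0,0,0]],[[0,0,-25],[0,0,0]],[[0,0,-55],[0,0,0]],[[0,0,-90],[0,0,0]]], jaw=-0.4)

```text
t: 27.8
tool_pos: [0.4275, 0.054, 0.2088]
tool_rot: [-0.002, 0.001, 1.0, 0.0]
ft_force: [1.5, 0.1, -0.3]
width: 0.0281
grip_force: 0.0
```

arm_command(moves=[[[2,4,-10],[0,0,0]],[[8,12,-25],[0,0,0]],[[15,20,-40],[0,0,0]],[[25,30,-52],[0,0,0]],[[35,36,-60],[0,0,0]],[[44,40,-65],[0,0,0]],[[49,40,-65],[0,0,0]],[[50,40,-65],[0,0,0]]])

```text
t: 28.47
tool_pos: [0.3777, 0.094, 0.2736]
tool_rot: [-0.0, 0.0, 1.0, -0.0]
ft_force: [-0.6, 0.2, -0.1]
width: 0.0277
grip_force: 0.0
```

```bash
python3 - <<'E'
from h import *
a=snapshot("wrist"); b=snapshot("scene")[180:360,240:480]
cv2.imwrite("pics/fin.png",np.vstack([a[:300],cv2.resize(b,(400,300)) if 0 else np.pad(cv2.resize(b,(400,300)),((0,0),(0,240),(0,0)))])[:,:,::-1])
h=hsv(a); m=(h[...,0]>98)&(h[...,0]<125)&(h[...,1]>140)&(h[...,2]>90)
print("blue",m.sum(),ring(m,.041,.038,.047,(.426,.01)))
for n in ("aerosol","hardener_bottle"): print(n,world("scene",n))
p,R,s=tool();print(p,s["t"],s["width"])
E
```

```text
blue 2184 (np.int64(1320), array([0.424, 0.011]))
aerosol [(array([ 5.793e-01, -3.036e-01,  4.000e-04]), 0.89), (array([0.4228, 0.0032, 0.0026]), 0.64)]
hardener_bottle [(array([ 5.693e-01, -2.267e-01,  2.000e-04]), 0.58)]
[0.37892176 0.09357508 0.27322328] 28.6667 0.027841871533849958
```

View pics/fin.png

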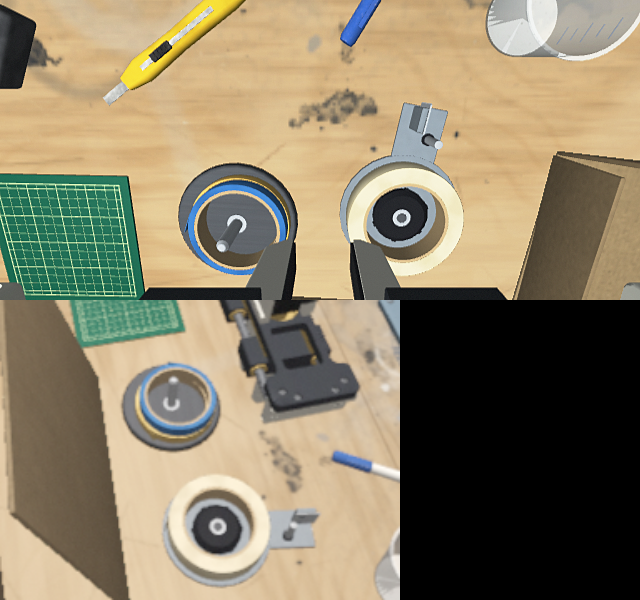

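The final views show blue on yellow on the foot with the post through both, at (237,225). Cream lies flat round the hub at (402,217). The can and bottle have not moved.

```bash
python3 -c "
from bench import *
print(hand_in())"
```

```text
the job is handed in; nothing more can be done
None
```

I handed the job in at about 29 s of the 112 s; no verdict came back. By the last pictures, the cream roll lies flat on the dispenser bed round the hub, yellow then blue are back on the spindle, and the can and bottle are where they started.

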